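# Lock the cross-lock forceps onto the long bone

## Robot

A 7-joint arm with a two-finger parallel gripper is mounted at the origin on the work surface. World frame = base frame: x ahead of the robot, y to its left, z up, the work surface at z = 0. Lengths are in m, angles in rad, forces in N, time in s.
With the tool pointing down it reaches from about 0.425 to 0.825 m from the base axis. Payload 3.6 kg.
Tool frame: the origin (TCP) lies at the centre of the arm's flange, where the gripper is bolted on; the fingertips stand 186 mm ahead of it and the grasp point (between the pads) lies 167 mm ahead of it (env.pinch_z is the distance from the TCP to the grasp point, in m); z points along the fingers, y is the line along which they close (so a half turn about z gives the same grasp; the last joint's range is limited). The gripper opens to 93 mm and grips with 3 to 60 N. Pads are 15 mm wide; open, the fingers measure 128 mm over their backs; the gripper's body (75 mm by 188 mm) begins 65 mm behind the grasp point.
Start: joints at [1.284, 0.615, -0.013, 1.423, 0.008, 1.103, -0.04], TCP at [0.168, -0.628, 0.405] pointing down, gripper open.
Joint ranges: [-3.12, 3.12], [-0.3, 2.06], [-1.34, 1.32], [0.26, 2.42], [-1.36, 4.5], [0.01, 1.98], [-2.84, 2.84]. Speed limits (rad/s): [2.79, 2.79, 3.14, 3.14, 3.14, 3.14, 3.14].

## Interface

Orientations are given as a unit quaternion [x, y, z, w].
In Python, from workcell import env gives the robot as it stands. Calls block until the motion is done:
- env.move_to(position, orientation): joint-space move of the TCP to a pose.
- env.line_to(position, frame=None, max_speed=0.15, threshold=None): straight line of the TCP; frame=None keeps the orientation; max_speed is the mean speed in m/s. With threshold (N) it stops when the force on the tool has changed by that much, and returns True; else False.
- env.goto_joints(angles): joint-space move.
- env.open_gripper() and env.grab(grip_force=None): open the fingers fully, or close them until they stop; grip_force is the grip in N (None keeps the last).
- env.wait(seconds).
- env.inverse_kinematics(position, orientation): joint angles nearest the present ones, or None.
- env.sense(): the state.
- env.get_image(name): name is "scene" or "top" or "wrist"; returns a dict with "pixels" (420x560x3 uint8, red, green, blue), "vfov" (degrees; the focal length in pixels is half the picture's height over the tangent of half this angle, whatever the lens; pixels are square), "cx", "cy" (the principal point, pixels), "R" (3x3) and "t" (3): a world point X has camera coordinates R X + t; the wrist camera has in their place "mount" (4x4, takes a point from camera to tool coordinates, whose origin is the TCP and whose axes are the flange's). Camera axes: x right, y down, z forward; pixel columns grow to the right and rows downward; lengths in m; the calibration is good to about 2 mm. The wrist camera is an equidistant fisheye: a pixel r from the principal point sees the ray r / f radians off the axis. A picture is of the moment at which its call begins: read the wrist's pose just before it. There is no depth.
A pose or a line that the arm cannot do raises env.Unreachable and nothing moves.
- env.sign_off(): hands the job in; it is judged then, once.
The state is a dict: "clock": time; "joints": joint angles; "qvel": joint speeds; "joint_torque": joint torques, N m; "eef_pos": TCP position; "ee_rot": TCP orientation; "ft_force": force on the tool from outside, world axes, zero at the start; "torque": the same for the moment, N m; "finger_gap": opening from 0.0 (shut) to 1.0 (fully open); "grip_force": force on a finger pad.
Only numpy, scipy, OpenCV 4.12 (cv2) and the standard library are available. Lean on these libraries where they do the work, as an engineer would, in place of code of your own. Each camera call takes 0.05 s, during which the arm holds its last target. There are 200 camera calls.

## Task

Squeeze the cross-lock forceps (the crossed, self-closing ones with broad grey grips) open, bring their jaws down around the shaft of the upright long bone, and let go so that they grip it by themselves. Leave the forceps lying flat on the black board, jaws closed on the bone near the middle of the jaw faces, so that a colleague can lift it out by them.

Things in the scene. Friction and masses are not known exactly. Their poses are not given: they have to be found in the camera images.
- forceps_grips (a point): Midpoint between the two grey grips of the loose cross-lock forceps lying flat on the board, 10 mm above their underside; x points to the jaws, z up. Steel, 188 mm long, under 95 g. Grips: upright pads facing +y and -y, 40 long, 20 tall, 42 mm over their outer faces (47 at the front); squeezed (about 10 N; 15 to 30 N is good) they stop at 25 mm, parallel. End piece 70 mm behind, 18 tall; arms cross 56 ahead.
- forceps_jaws (a point): Midpoint between the two jaws of the forceps, 90 mm ahead of forceps_grips, 9 mm above the underside; same axes. Jaw faces reach from 26 mm behind to 20 mm ahead of it, 18 mm tall, and meet in the forceps' x-z plane; each jaw is 5 mm thick. Squeezing the grips OPENS the jaws, fully about 40 mm apart, half to each side; let go, they spring shut.
- forceps_left (a joint): Opening angle of each arm of the forceps (both move alike): 0 rad with the jaws shut on nothing, 0.12 rad fully squeezed open; about 0.037 rad when the jaws grip the bone's shaft.
- bone: Ivory long bone fixed upright in the black board (top 15 mm above the table); origin on its axis at the board's top. Round shaft 14 mm thick for the lowest 36 mm, then a head with two knobs side by side, 35 mm wide, top at 62. In the same row, order varies: a flat shoulder blade and a capped clear tube, lower. The board is clear for 150 mm on the robot's side of the row.
There are look-alikes about, which are no part of the job. Leave any orange look-alike of the part that bears forceps_grips alone.

How it is judged:
On the way, in this order (a step that is already met when the one before it is completed fails the run):
1. the forceps are squeezed open (value of joint forceps_left above 0.06 rad), for 0.1 s.
2. the open jaws are around the bone's shaft (value of joint forceps_left above 0.045 rad and horizontal distance between forceps_jaws and bone below 0.025 m and height (world z) of forceps_jaws below 0.05 m), for 0.05 s.
At the end, for the whole second after the job is handed in: The forceps lie flat on the board (within 10 degrees, both listed points less than 20 mm above the board's top) with the jaws sprung shut on the bone's shaft (opening angle 0.025 to 0.05 rad), the point midway between the jaws within 17 mm of the bone's axis, and at rest (horizontal distance between forceps_jaws and bone below 0.017 m and value of joint forceps_left between 0.025 and 0.05 rad and height (world z) of each of forceps_jaws, forceps_grips below 0.035 m and angle between forceps_jaws's own z axis and vertical below 0.17 rad and velocity of joint forceps_left between -0.05 and 0.05 rad/s); the robot touches nothing.
It also fails if it takes over 40 s, if anything falls off the work surface, if the arm or the gripper's body presses on something with over 40 N, if the wrist force passes 120 N, or if a joint passes its speed limit or range.

## Working session

There is one attempt and no reset: what is moved stays moved. The work goes in short steps, each a Python script; the robot and the scene stay as the last script left them, time stands still between calls to the robot, and variables do not carry over. Pictures are saved under pics/ and viewed, at most 10 in all, crops included, and the job is handed in when it is done.

```bash
mkdir -p pics
cat > h.py <<'E'
from workcell import env
import numpy as np, cv2
def save(name,fn,crop=None,scale=1):
    im=env.get_image(name); p=im["pixels"][:,:,::-1]
    if crop: p=p[crop[1]:crop[3],crop[0]:crop[2]]
    if scale!=1: p=cv2.resize(p,None,fx=scale,fy=scale,interpolation=cv2.INTER_CUBIC)
    cv2.imwrite("pics/"+fn,p); return im
def ray(im,u,v,z):
    f=210/np.tan(np.radians(im["vfov"])/2); R=np.array(im["R"]);t=np.array(im["t"])
    d=R.T@np.array([(u-im["cx"])/f,(v-im["cy"])/f,1]); c=-R.T@t
    return c+d*(z-c[2])/d[2]
def proj(im,X):
    f=210/np.tan(np.radians(im["vfov"])/2); c=np.array(im["R"])@X+im["t"]
    return f*c[0]/c[2]+im["cx"], f*c[1]/c[2]+im["cy"]
E
python3 - <<'E'
from h import *
a=env.get_image("scene");b=env.get_image("top")
for n,i in (("scene",a),("top",b)):
    cv2.imwrite(f"pics/{n}0.png",cv2.resize(i["pixels"][:,:,::-1],None,fx=1.42,fy=1.42,interpolation=cv2.INTER_CUBIC))
    print(n,i["vfov"],-np.array(i["R"]).T@i["t"])
print(env.sense())
E
```

```text
scene 47.84978063732653 [ 0.98950788 -0.46185277  0.77831087]
top 56.543694966126644 [ 0.34128298 -0.0220012   0.83227402]
{'clock': 0.1, 'joints': array([ 1.28346415,  0.61584929, -0.01259186,  1.4247467 ,  0.00811527,
        1.10340123, -0.04041228]), 'qvel': array([ 2.05106988e-03, -2.39906317e-03, -6.06068663e-05, -3.54605281e-03,
       -1.14410679e-04, -9.23700123e-04,  6.53044518e-04]), 'joint_torque': array([ 1.48885803e-03, -4.60046196e+01,  2.09678672e-01, -1.66246694e+01,
       -6.12862408e-02,  1.69453147e-02,  1.01587623e-04]), 'eef_pos': array([ 0.16755617, -0.62774049,  0.40367653]), 'ee_rot': array([ 9.91504580e-01,  1.30066454e-01, -1.81680863e-04, -1.16292181e-03]), 'ft_force': array([-0.00812317, -0.08716304,  1.23724411]), 'torque': array([-0.00289274,  0.00018816, -0.0162705 ]), 'grip_force': 0.0, 'finger_gap': 1.0001603067930789}
```

View pics/top0.png

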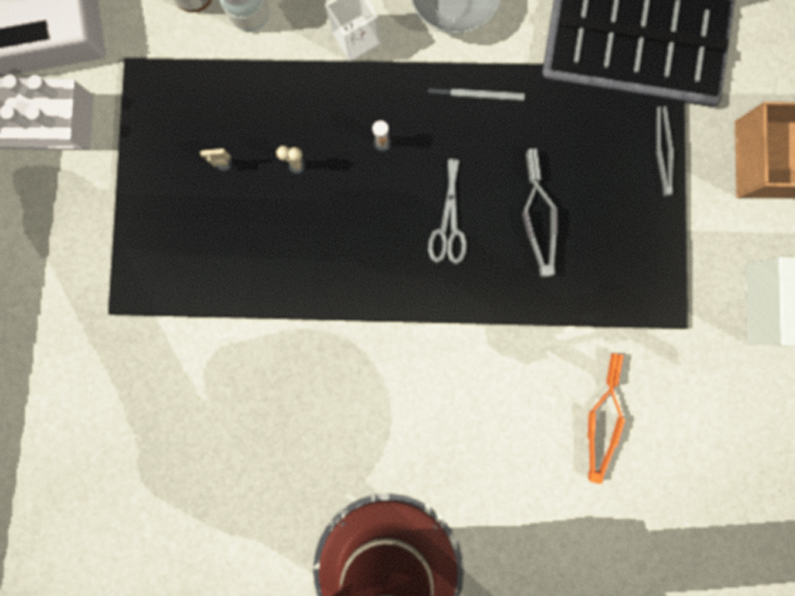

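View pics/scene0.png

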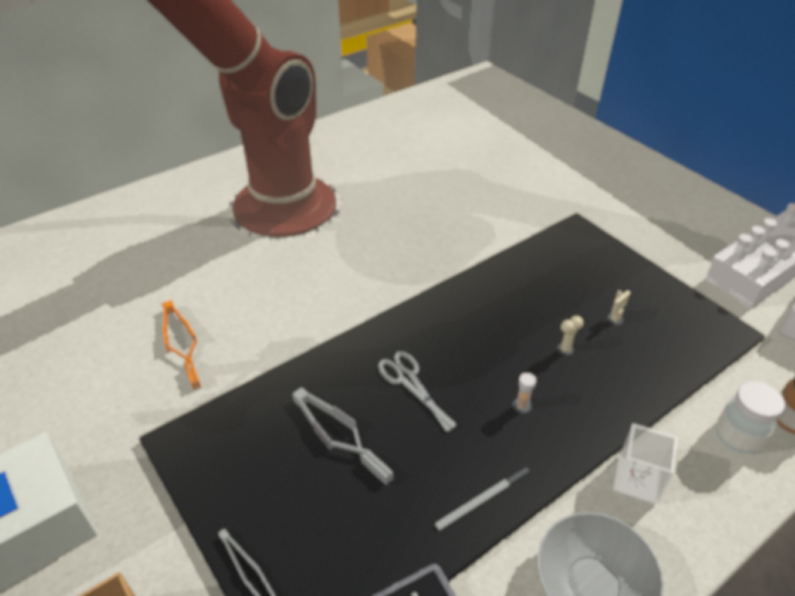

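The top view (scaled 1.42) shows the forceps with the end piece at (547,270), the jaw tips at (533,150) and the grips around (540,212). The bone is in the middle of the row, with its knobs at (290,154). The orange look-alike lies off the board at (607,420).

Run:
```python
from h import *
im=env.get_image("top"); s=1.42
for n,u,v,z in (("end",547,270,.033),("tip",533,150,.033),("gripsL",525,212,.035),("gripsR",556,212,.035),("cross",538,182,.033),("knobs",290,154,.07),("knobL",283,153,.07),("knobR",296,154,.07),("bonebase",297,168,.015),("blade",213,155,.06),("tube",380,128,.06)):
    print(n,ray(im,u/s,v/s,z).round(4))
p=im["pixels"][:,:,::-1]
A=cv2.resize(p[98:200,355:405],None,fx=5.8,fy=5.8,interpolation=cv2.INTER_CUBIC)
B=cv2.resize(p[95:130,185:225],None,fx=10,fy=10,interpolation=cv2.INTER_CUBIC)
C=np.zeros((600,800,3),np.uint8);C[:A.shape[0],:A.shape[1]]=A;C[:B.shape[0],300:300+B.shape[1]]=B
cv2.imwrite("pics/crop.png",C)
```

```text
end [ 0.4405 -0.2194  0.033 ]
tip [ 0.6172 -0.198   0.033 ]
gripsL [ 0.5242 -0.1867  0.035 ]
gripsR [ 0.5252 -0.2314  0.035 ]
cross [ 0.5695 -0.2056  0.033 ]
knobs [0.5923 0.1514 0.07  ]
knobL [0.5935 0.1613 0.07  ]
knobR [0.5925 0.1429 0.07  ]
bonebase [0.589  0.1524 0.015 ]
blade [0.592  0.2645 0.06  ]
tube [0.636  0.0259 0.06  ]
```

View pics/crop.png

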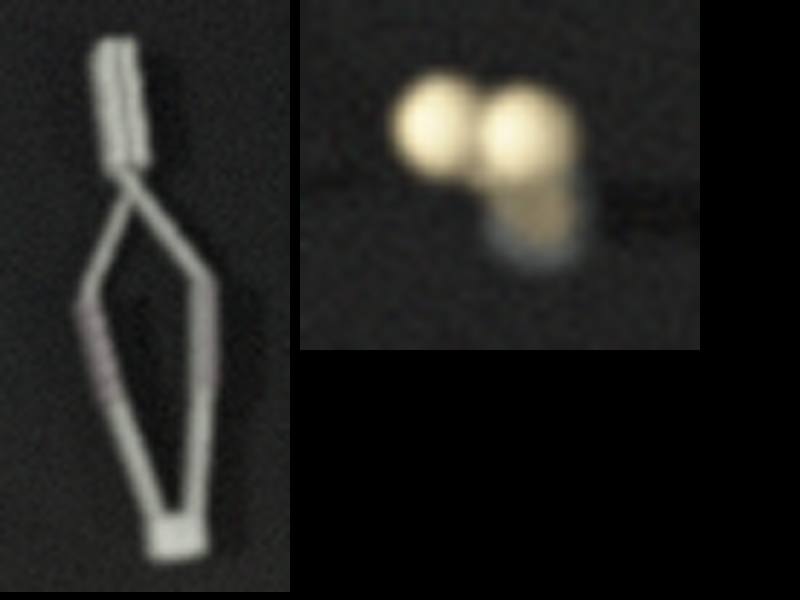

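The crop shows the jaw seam running from (115,40) to (127,168), the end piece at (178,540) and the grip pads at (97,350) and (205,335). The bone knobs are at (437,125) and (525,133) in the right-hand inset, and the base ring is near (540,235).

```bash
cat >> h.py <<'E'
def quat(psi): return np.array([np.cos(psi/2),np.sin(psi/2),0,0])
E
python3 - <<'E'
from h import *
im=env.get_image("top")
P=lambda u,v,z: ray(im,355+u/5.8,98+v/5.8,z)
Q=lambda u,v,z: ray(im,185+u/10,95+v/10,z)
tip=P(115,40,.033);jr=P(127,168,.033);end=P(178,538,.033);endr=P(178,560,.033)
gl=P(97,350,.035);gr=P(205,335,.035)
d=(tip-end);psi=np.arctan2(d[1],d[0]);dj=tip-jr
print("len",np.linalg.norm(tip-endr),"jawlen",np.linalg.norm(dj),"psi",psi,np.arctan2(dj[1],dj[0]),"gripw",np.linalg.norm(gl-gr))
x=np.array([np.cos(psi),np.sin(psi),0])
g=(tip-110*.001*x+ endr+78*.001*x)/2
print("grips",g,"pads",(gl+gr)/2)
print("knobs",Q(137,125,.068),Q(225,133,.068),"base",Q(240,235,.015),"edge",ray(im,200,223,.015))
for a in (psi,psi+np.pi):
  for nm,(px,py,pz) in dict(h=(g[0],g[1],.30),b=(.5,.151,.2),pre=(.43,.151,.2)).items():
    q=env.inverse_kinematics([px,py,pz],quat(a)); print(nm,None if q is None else np.round(q,2))
E
```

```text
len 0.18874004034729183 jawlen 0.0469801916677851 psi 0.1300791917557041 0.09851482164355913 gripw 0.03854884824761996
grips [ 0.50924741 -0.21072107  0.033     ] pads [ 0.50855926 -0.20996526  0.035     ]
knobs [0.59469508 0.16305253 0.068     ] [0.59338498 0.14521937 0.068     ] base [0.58858001 0.15269592 0.015     ] edge [0.36423529 0.1628348  0.015     ]
h [ 0.38  0.59 -0.04  1.83  0.04  0.72 -1.12]
b [-0.34  0.72  0.    1.98 -0.01  0.44 -1.77]
pre [-0.41  0.67  0.03  2.16 -0.07  0.31 -1.76]
h [ 0.81  0.69 -0.73  1.82  0.6   0.86  1.49]
b [-0.02  0.77 -0.5   1.97  0.67  0.57  0.73]
pre [-0.22  0.68 -0.25  2.16  0.46  0.35  0.86]
```

Run:
```python
from h import *
g=np.array([.509,-.2105]);psi=.122
env.move_to([*g,.167+.12],quat(psi))
save("wrist","w1.png",None,1.3)
s=env.sense();print(s["clock"],s["eef_pos"],s["ee_rot"],s["joints"].round(2))
```

```text
2.2417 [ 0.50866192 -0.21189489  0.2872249 ] [9.98212388e-01 5.97639767e-02 1.38709017e-04 5.25422157e-04] [ 0.38  0.61 -0.03  1.85  0.03  0.69 -1.13]
```

View pics/w1.png

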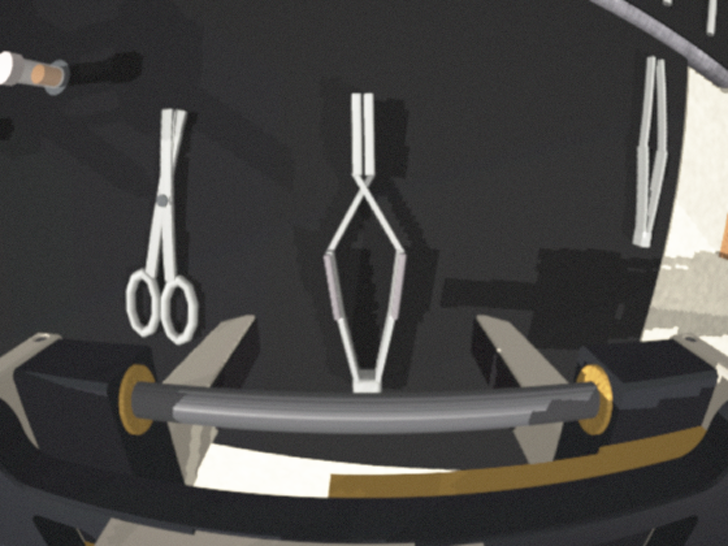

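The wrist view shows the forceps parallel to the tool's x axis, with the pads at (333,285) and (398,285). They are centred between the open fingers at about u=366. Nothing else lies under the fingers, so I'll descend, feel for the board and squeeze.

Run:
```python
from h import *
x,y=.509,-.2105
env.line_to([x,y,.167+.050],max_speed=.1)
hit=env.line_to([x,y,.167+.0345],max_speed=.02,threshold=4)
s=env.sense();print(hit,s["eef_pos"],s["ft_force"])
z=s["eef_pos"][2]+(.0015 if hit else 0)
env.line_to([x,y,z],max_speed=.03)
env.grab(grip_force=22)
env.wait(.3)
s=env.sense();print(s["clock"],s["eef_pos"],s["finger_gap"]*93,s["grip_force"],s["ft_force"])
env.line_to([x,y,z+.02],max_speed=.05)
save("wrist","w2.png",None,1.3)
s=env.sense();print(s["clock"],s["eef_pos"],s["finger_gap"]*93,s["grip_force"],s["ft_force"])
```

```text
True [ 0.50888491 -0.21043418  0.20148423] [-0.33014221  0.98633483  4.90341186]
5.475 [ 0.50906006 -0.21047043  0.20302778] 24.594348728656367 21.643030643463135 [ 1.4905785   0.29450764 -0.56229757]
6.075 [ 0.50889704 -0.2104992   0.22308459] 24.24413838980855 21.646626591682434 [ 0.11194559 -0.44808069 -1.65563576]
```

View pics/w2.png

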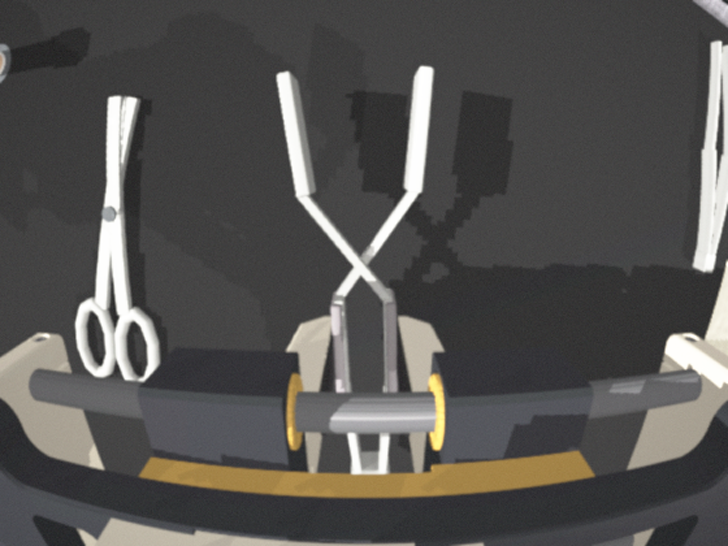

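The picture shows the forceps lifted and fully open, with the jaw tips at (288,75) and (425,70). The gap of 24.4 mm agrees with the 25 mm stop. The forceps are turned about 2° to the left in the tool. I'll carry them to a point in front of the bone and look.

Run:
```python
from h import *
env.line_to([.509,-.2105,.2030+.09],max_speed=.15)
psi=.05;f=.08
x,y=np.array([.593,.154])-.160*np.array([np.cos(f),np.sin(f)])
env.move_to([x,y,.2030+.09],quat(psi))
env.line_to([x,y,.2030+.010],max_speed=.12)
s=env.sense();print(s["clock"],s["eef_pos"],s["finger_gap"]*93,s["grip_force"],s["ft_force"])
im=env.get_image("wrist");cv2.imwrite("pics/w3.png",cv2.resize(im["pixels"][:,:,::-1],None,fx=1.3,fy=1.3))
np.savez("w3.npz",**{k:im[k] for k in("vfov","cx","cy","mount")})
```

```text
8.8583 [0.43392594 0.14097306 0.21334596] 24.41037548027532 21.646599769592285 [ 1.63733645 -0.38242141 -0.53933845]
```

View pics/w3.png

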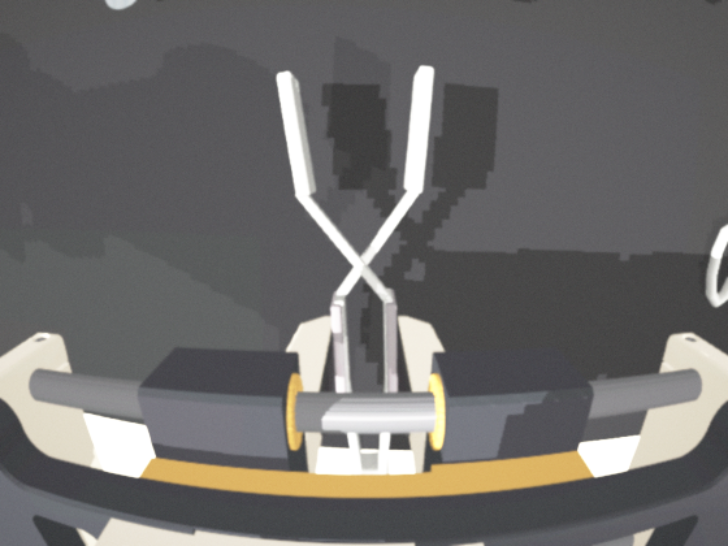

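The wrist view shows the jaws open, with tips at (288,75) and (425,70). The bone is still beyond the top edge. I'll check the jaws against the bone with the top and scene cameras.

Run:
```python
from h import *
t=env.get_image("top");s=env.get_image("scene")
a=np.array([.593,.154,.015])
pt=proj(t,a);ps=proj(s,a)
def crop(i,c,w,h,k):
    u,v=max(0,int(c[0]-w/2)),max(0,int(c[1]-h/2)); print(u,v,k)
    return cv2.resize(i["pixels"][v:v+h,u:u+w,::-1],None,fx=k,fy=k,interpolation=cv2.INTER_CUBIC)
A=crop(t,(pt[0],pt[1]+20),80,100,5);B=crop(s,(ps[0]-10,ps[1]-10),80,100,5)
print(pt,ps)
cv2.imwrite("pics/c2.png",np.hstack([A,B]))
```

```text
168 86 5
348 185 5
(np.float64(208.4760535494826), np.float64(116.46946703659214)) (np.float64(398.01887618163096), np.float64(245.0466617855434))
```

View pics/c2.png

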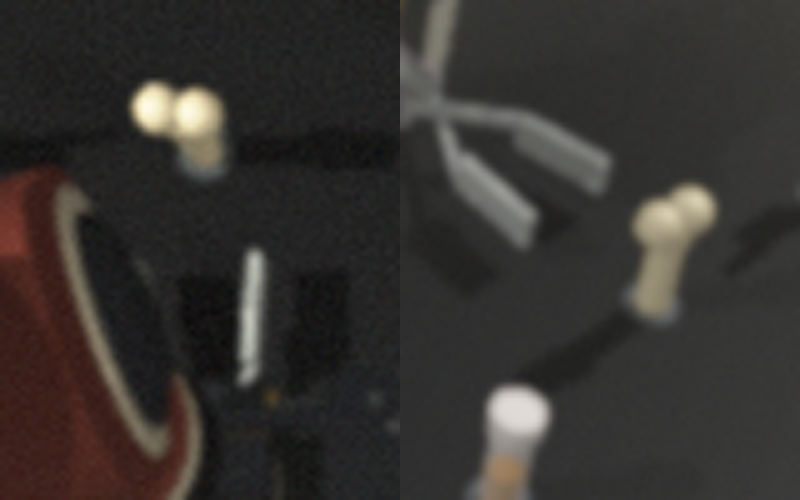

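In the top crop the bone base is near (203,165) and the right jaw tip at (255,255). In the scene crop the jaw tips are at (607,160) and (535,215), and the bone base at (655,303).

Run:
```python
from h import *
t=env.get_image("top");s=env.get_image("scene")
z=.043
print("R tip top",ray(t,168+51,86+51,z),"R heel",ray(t,168+48,86+76,z))
L=ray(s,348+207/5,185+160/5,z);R=ray(s,348+135/5,185+213/5,z)
print("scene tips",L,R,(L+R)/2,np.linalg.norm(L-R))
print("base scene",ray(s,348+255/5,185+303/5,.015),"knobs",ray(s,348+258/5,185+225/5,.068),ray(s,348+291/5,185+209/5,.068))
```

```text
R tip top [0.54160652 0.12446885 0.043     ] R heel [0.48934856 0.12868777 0.043     ]
scene tips [0.53815565 0.17741014 0.043     ] [0.54271428 0.12844292 0.043     ] [0.54043496 0.15292653 0.043     ] 0.04917895053567031
base scene [0.59538016 0.15453425 0.015     ] knobs [0.59319823 0.14488895 0.068     ] [0.59493687 0.16295703 0.068     ]
```

Run:
```python
from h import *
p=env.sense()["eef_pos"];x,y=p[0]+.073,p[1]+.005
env.line_to([p[0],p[1],.2075],max_speed=.05)
h=env.line_to([x,y,.2075],max_speed=.05,threshold=6)
s=env.sense();print(h,s["clock"],s["eef_pos"],s["ft_force"])
if not h:
    h=env.line_to([x,y,.2022],max_speed=.02,threshold=4)
    s=env.sense();print(h,s["eef_pos"],s["finger_gap"]*93,s["ft_force"])
t=env.get_image("top");s=env.get_image("scene")
A=cv2.resize(t["pixels"][86:186,168:248,::-1],None,fx=5,fy=5,interpolation=cv2.INTER_CUBIC)
B=cv2.resize(s["pixels"][185:285,338:418,::-1],None,fx=5,fy=5,interpolation=cv2.INTER_CUBIC)
cv2.imwrite("pics/c3.png",np.hstack([A,B]))
```

```text
False 10.9833 [0.50638437 0.14624915 0.20749545] [ 0.09901913  0.02741042 -0.43338792]
True [0.50669168 0.1462763  0.20281681] 24.431771825399444 [-0.09547605  0.88912621  4.177255  ]
```

View pics/c3.png

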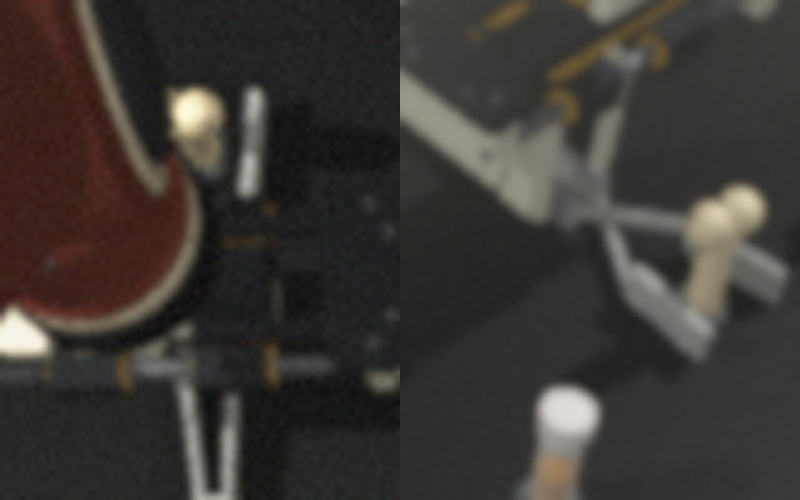

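The open jaws straddle the shaft (bone base near (705,300), jaw tips at (705,345) and (780,285)), and the forceps touch the board. Now I'll release them.

Run:
```python
from h import *
env.open_gripper(); env.wait(.4)
p=env.sense()["eef_pos"]
env.line_to([p[0],p[1],.30],max_speed=.1)
q=env.sense()["joints"]
env.move_to([.47,-.15,.36],quat(-.3))
env.wait(.3)
s=env.sense();print(s["clock"],s["eef_pos"],s["ft_force"],s["finger_gap"])
t=env.get_image("top");s=env.get_image("scene")
A=cv2.resize(t["pixels"][95:215,168:248,::-1],None,fx=5,fy=5,interpolation=cv2.INTER_CUBIC)
B=cv2.resize(s["pixels"][165:285,338:418,::-1],None,fx=5,fy=5,interpolation=cv2.INTER_CUBIC)
cv2.imwrite("pics/c4.png",np.hstack([A,B]))
```

```text
15.55 [ 0.47034843 -0.1490718   0.35977881] [0.78410626 0.52937928 0.68521031] 0.9969369441738573
```

View pics/c4.png

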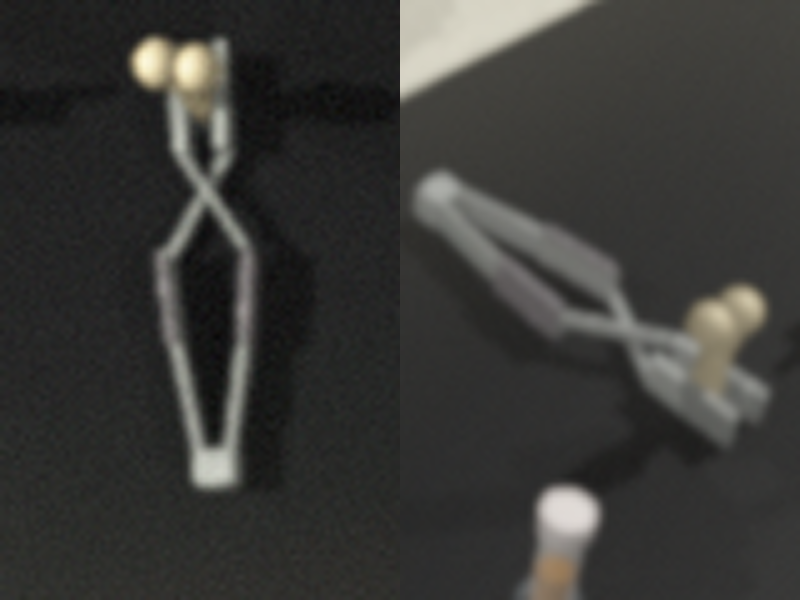

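The forceps have closed on the shaft: jaw tip at (222,42) and end piece at (215,468) in the top crop, end piece top near (440,183) in the scene crop. A quick check that they lie flat and are centred:

Run:
```python
from h import *
t=env.get_image("top");s=env.get_image("scene")
T=lambda u,v,z: ray(t,168+u/5,95+v/5,z)
S=lambda u,v,z: ray(s,338+(u-400)/5,165+v/5,z)
for n,a,b in (("end top centre",(215,468),(440,185)),("cross",(207,192),(627,325)),("R jaw tip",(222,42),(735,425))):
    print(n,[(z,T(*a,z).round(4)[:2],S(*b,z).round(4)[:2]) for z in (.023,.033,.043,.053)])
e=T(215,487,.033);c=T(207,190,.033);d=(c-e);d/=np.linalg.norm(d)
print("jaws pt",e+.168*d, "cross dist",np.linalg.norm(c-e))
```

```text
end top centre [(0.023, array([0.4366, 0.1409]), array([0.4303, 0.1487])), (0.033, array([0.4354, 0.1389]), array([0.4377, 0.1406])), (0.043, array([0.4342, 0.1368]), array([0.4451, 0.1325])), (0.053, array([0.433 , 0.1348]), array([0.4525, 0.1244]))]
cross [(0.023, array([0.554 , 0.1489]), array([0.5469, 0.1543])), (0.033, array([0.5514, 0.1468]), array([0.5527, 0.1461])), (0.043, array([0.5488, 0.1446]), array([0.5586, 0.138 ])), (0.053, array([0.5461, 0.1425]), array([0.5644, 0.1298]))]
R jaw tip [(0.023, array([0.6191, 0.145 ]), array([0.6158, 0.1491])), (0.033, array([0.6157, 0.1429]), array([0.6207, 0.141 ])), (0.043, array([0.6122, 0.1409]), array([0.6257, 0.133 ])), (0.053, array([0.6088, 0.1388]), array([0.6306, 0.1249]))]
jaws pt [0.59511408 0.14962017 0.033     ] cross dist 0.12502439550083005
```

Both cameras agree at z≈0.033 at the end piece, the crossing and the jaw tip, so the forceps lie flat. The jaw point (0.595, 0.150) is about 4 mm from the bone axis (0.594, 0.154).

```bash
python3 -c "
from h import *
print(env.sign_off(), env.sense()['clock'])"
```

```text
the job is handed in; nothing more can be done
the job is handed in; nothing more can be done
```

I handed the job in at about 16 s on the robot's clock: the forceps lie flat on the board with their jaws sprung shut on the bone's shaft, about 4 mm from its axis by camera, and the arm is clear; no verdict was returned.

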